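Start the magnetic tumbler at its third speed click

ROBOT

A 6-joint arm with a two-finger parallel gripper is mounted at the origin on the work surface. World frame = base frame: x ahead of the robot, y to its left, z up, the work surface at z = 0. Lengths are in m, angles in rad, forces in N, time in s.
With the tool pointing down it reaches from about 0.35 to 0.85 m from the base axis. Payload 8.1 kg.
Tool frame: the origin (TCP) lies on the centre line of the jaws, within the pads' length; the fingertips stand 17 mm ahead of it and the grasp point (between the pads) lies 2 mm behind it; z points along the fingers, y is the line along which they close (so a half turn about z gives the same grasp; the last joint's range is limited). The gripper opens to 85 mm and grips with 20 to 120 N. Pads are 22 mm wide; open, the fingers measure 114 mm over their backs; the gripper's body (76 mm by 85 mm) begins 54 mm behind the grasp point. The pads swing forward as they close: fully open they stand 13 mm farther back than shut.
Start: joints at [-1.317, 0.13, 1.488, -0, 1.523, -0.085], TCP at [0.199, -0.566, 0.248] pointing down, gripper open.
Joint ranges: [-2.96, 2.96], [-0.89, 2.26], [0.02, 2.5], [-1.34, 4.48], [0, 2.73], [-2.66, 2.66]. Speed limits (rad/s): [2.39, 2.39, 2.79, 3.14, 3.14, 3.14].

INTERFACE

Orientations are given as a 3x3 rotation matrix whose columns are the frame's x, y, z axes.
In Python, from cell import ctrl gives the robot as it stands.
- The arm moves only by the tool carry_out, never from a script. Its argument "motion" is a list of rows, each a list of 3 entries, a list of its own where there are three numbers: the shift along the tool's x, y, z in cm, then the turn about the tool's z in degrees, then the closure, from 0 (fully open) to 1 (shut). In form: [[[dx, dy, dz], turn, grip], ...]. A call has 1 to 12 rows; each row is the pose to reach, as a shift and turn from the pose commanded when the call began, along the tool's axes at that moment; what a row does not reach only later rows make up. A row lasts 1/8 s, in which the tool goes at most 62.5 mm and 10.7 degrees, less where a joint would pass 70% of its speed; a pose out of reach is approached as far as the arm can. A call with a gripper value outside its range is refused whole. The fingers move at their own pace and stop on an object; "newtons" is the grip in N (left out, the last holds). Time passes only in rows, so rows that repeat a pose let the fingers close. It gives the time, the measured TCP pose, the force, the opening and the grip force at its end, in the units of the state.
- ctrl.read_state(): the state, without advancing time (a new reading comes with each control period).
- ctrl.snapshot(name): name is "scene" or "top" or "wrist"; returns (picture, depth): 384x512x3 uint8, red, green, blue; 384x512 float32, m along the optical axis (not along the pixel's ray), 0 where there is no reading.
- ctrl.calibration(name): a dict with "mtx" (3x3 intrinsics, pixels), "k1" (the pictures are not rectified: a ray, as slopes to the right and down, at radius r is drawn at 1 + k1 r^2 times it, then the intrinsics apply), "rvec" (rotation vector, rad) and "tvec" (3), from world to camera coordinates, as OpenCV has them; the wrist camera has in their place "T_tool_cam" (4x4, takes a point from camera to tool coordinates, whose origin is the TCP and whose axes are the flange's). Camera axes: x right, y down, z forward; pixel columns grow to the right and rows downward; lengths in m; the calibration is good to about 2 mm. A picture is of the moment at which its call begins: read the wrist's pose just before it. calibration takes no time and is no camera call.
- ctrl.hand_in(): hands the job in; it is judged then, once.
Trained networks look in the newest picture that a camera, given by its name, has taken for a name from the list of things; names that differ only in an ending like _2 or _b are one class to them, and where a whole thing is asked for, a point or a joint stands for the part that bears it (a point fixed in the world has none). Each returns a list of dicts, best first, with "p" (0 to 1); they miss things now and then, are a little off and sometimes report something else, mostly with a low value. They report only what shows in the picture. A call takes as long as a camera call.
- ctrl.boxes_of(query, camera): "rect" ([left, top, width, height] in pixels, round what is visible of it).
- ctrl.outline_of(query, camera): "pixels" (384x512 bool, what is visible of it) and "rect" ([left, top, width, height] in pixels, round what is visible of it).
The state is a dict: "t": time; "qpos": joint angles; "qvel": joint speeds; "joint_torque": joint torques, N m; "eef_pos": TCP position; "orientation": TCP orientation; "force": force on the tool from outside, world axes, zero at the start; "moment": the same for the moment, N m; "width": opening from 0.0 (shut) to 1.0 (fully open); "gripper_force": force on a finger pad.
Only numpy, scipy, OpenCV 4.12 (cv2) and the standard library are available. Lean on these libraries where they do the work, as an engineer would, in place of code of your own. Each camera call takes 0.05 s, during which the arm holds its last target. There are 200 camera calls.

TASK

Start the jeweller's magnetic tumbler on a gentle speed: with a fingertip slide its speed lever all the way back to the off end, push the round power button in so that it stays in, then slide the lever up three clicks from off and leave it in that third notch. Once the power is on, never let the lever run past the third notch, or the fine pieces in the tub get battered. Touch and push only, without pinching or forcing the lever, and leave the lidded tub, the jar, the mug and the pliers where they are.

Things in the scene. Friction and masses are not known exactly. Their poses are not given: they have to be found in the camera images.
- tumbler: magnetic tumbler, fixed on the bench, 290 mm deep (x), 250 mm wide (y). Origin: centre of its underside, on the bench; x points from its front (the control deck, on the robot's side) to its back, y left, z up. Behind the deck (x from -45 to +145 mm) the drive housing is 98 mm high and carries a lidded tub whose front edge is at about x = 0 and whose top is 188 mm above the bench
- deck (a point): centre of the aluminium control deck's surface (tumbler x = -92, y = 0, z = +61 mm). The deck is 246 mm wide and 105 mm deep; it is level along the tumbler's y and rises away from the robot, along x, at 12 degrees (0.21 rad). The lever's slot runs through this line along y
- lever_cap (a point): centre of the top of the speed lever's black cap; moves with it. The cap is 13 mm along the slot (tumbler's y), 24 mm across it, and stands 10 to 28 mm above the deck on a narrow blade. Nothing stands on the deck within 30 mm of the cap's whole path; there are only a flat plate and tick marks
- off_end (a point): the point of the slot, on the deck, where the lever stands at the off end (tumbler y = +60 mm, the left end, beside the longest tick). The lever's travel from off runs 75 mm to the right, towards the tumbler's -y, with a hard stop at each end
- lever (a joint): lever position in m from the off end (0) to top speed (0.075). Sprung-ball notches 15 mm apart: off 0, first 0.015, second 0.030, third 0.045, fourth 0.060, fifth 0.075. Takes about 5 N to leave a notch, fading to 1 N at the crest midway; just past the crest it snaps on by itself into the next notch. Starts anywhere from first to fifth notch, maybe between two
- power_top (a point): centre of the top face of the round black power button, 28 mm across, right of the lever (tumbler y = -85 mm). Out it stands 12 mm above the deck, pushed in 6 mm; its flat bezel is 2 mm high, 38 mm across
- power (a joint): travel of the power button in m, square to the deck: 0 = out (off), 0.006 = fully in (on). Takes about 4 N and stays where it is pushed
- tub: clear plastic tub with a ribbed white screw lid, 137 mm in diameter, 88 mm high, standing loose on the tumbler's round rubber platform at the back, 100 mm above the bench; origin at the centre of its underside. Leave alone
- jar: amber jar of polishing compound, 60 mm in diameter, 85 mm high, standing on the bench to the left of the tumbler; origin at the centre of its underside. Leave alone
- mug: black mug, 80 mm in diameter, 92 mm high, standing on the bench to the right of the tumbler; origin at the centre of its underside. Leave alone
- pliers: small pliers with red handles, 170 mm long, 12 mm high, lying on the bench in front of the tumbler; origin near the joint. Leave alone

How it is judged:
By the outcome, as a careful person would: the job done as asked, in the order asked, and still so for the second after the job is handed in, with the robot touching nothing.
It also fails if it takes over 72 s, if anything falls off the work surface, if the arm or the gripper's body presses on something with over 40 N, if the wrist force passes 120 N, or if a joint passes its speed limit or range.

## Working session

There is one attempt and no reset: what is moved stays moved. The work goes in short steps, Python scripts to look and compute and a tool call to move; the robot and the scene stay as the last step left them, time stands still between calls to the robot, and variables do not carry over. Pictures are saved under pics/ and viewed, at most 10 in all, crops included, and the job is handed in when it is done.

Besides the shell and the picture viewer there is one more tool, called after ">>>" by a JSON object that holds its "name" and its "arguments", one argument or row to a line. carry_out: Moves the arm, as the interface text tells. Its arguments: {"type":"object","properties":{"motion":{"type":"array","items":{"type":"array"}},"newtons":{"type":"number"}},"required":["motion"]}

```bash
mkdir -p pics; cat > h.py <<'E'
import numpy as np, cv2
from cell import ctrl
def world(cam,uv,z):
    """depth array z (m) at pixels uv -> world"""
    c=ctrl.calibration(cam); K=np.array(c["mtx"]); uv=np.atleast_2d(uv).astype(float)
    p=cv2.undistortPoints(uv[:,None],K,np.array([c["k1"],0,0,0.]))[:,0]
    P=np.c_[p,np.ones(len(p))]*np.asarray(z).reshape(-1,1)
    if "T_tool_cam" in c:
        s=ctrl.read_state();T=np.array(c["T_tool_cam"]);P=P@T[:3,:3].T+T[:3,3]
        return P@np.array(s["orientation"]).T+s["eef_pos"]
    R=cv2.Rodrigues(np.array(c["rvec"]))[0]
    return (P-np.ravel(c["tvec"]))@R
def mask_pts(q,cam,d):
    o=ctrl.outline_of(q,cam)
    if not o: return None
    m=o[0]["pixels"]&(d>0); v,u=np.nonzero(m)
    return o[0]["p"],o[0]["rect"],world(cam,np.c_[u,v],d[m])
E
python3 - <<'E'
from h import *
s=ctrl.read_state(); print(s["t"],s["eef_pos"],s["orientation"],s["width"])
for cam in("scene","top"):
    im,d=ctrl.snapshot(cam); cv2.imwrite(f"pics/{cam}0.png",im[...,::-1]); np.save(f"{cam}_d.npy",d)
    for q in("tumbler","lever_cap","power_top","tub","jar","mug","pliers"):
        r=mask_pts(q,cam,d)
        if r: print(cam,q,round(r[0],2),np.round(r[1]),np.round(np.median(r[2],0),4),np.round(np.percentile(r[2],[2,98],axis=0),3).tolist())
E
```

```text
0.0 [ 0.19930241 -0.56537307  0.24723971] [[ 9.43142851e-01  3.32387332e-01 -4.73713600e-04]
 [ 3.32387637e-01 -9.43141166e-01  1.78899097e-03]
 [ 1.47859139e-04 -1.84473059e-03 -9.99998288e-01]] 0.9971205254401476
scene tumbler 0.89 [224. 161. 131. 118.] [0.6998 0.0382 0.0957] [[0.471, -0.04, 0.02], [0.767, 0.216, 0.101]]
scene power_top 0.59 [239. 180.   5.  10.] [0.5102 0.0242 0.0738] [[0.497, 0.015, 0.069], [0.518, 0.036, 0.078]]
scene tub 0.63 [266. 173.  66.  72.] [0.6931 0.0795 0.1879] [[0.616, 0.029, 0.104], [0.74, 0.152, 0.19]]
scene jar 0.73 [333. 167.  25.  36.] [0.6153 0.2866 0.0609] [[0.582, 0.269, 0.001], [0.632, 0.323, 0.088]]
scene mug 0.87 [167. 202.  47.  48.] [ 0.5766 -0.1176  0.0551] [[0.532, -0.18, 0.003], [0.609, -0.078, 0.093]]
scene pliers 0.81 [224. 161.  58.  16.] [0.4117 0.1071 0.0097] [[0.386, 0.024, 0.003], [0.427, 0.182, 0.014]]
top tumbler 0.74 [182. 119. 119. 130.] [0.5696 0.0989 0.0937] [[0.462, -0.026, 0.048], [0.74, 0.222, 0.101]]
top power_top 0.56 [267. 219.   9.  10.] [0.502  0.0279 0.073 ] [[0.492, 0.016, 0.068], [0.514, 0.038, 0.077]]
top tub 0.71 [213. 117.  60.  61.] [0.6678 0.0918 0.187 ] [[0.61, 0.032, 0.1], [0.734, 0.153, 0.191]]
top jar 0.85 [153. 171.  27.  28.] [0.5943 0.2911 0.0823] [[0.57, 0.269, -0.0], [0.624, 0.322, 0.088]]
top mug 0.71 [306. 184.  56.  34.] [ 0.5705 -0.1211  0.025 ] [[0.528, -0.177, 0.001], [0.603, -0.074, 0.094]]
top pliers 0.91 [208. 258.  65.  16.] [0.4129 0.0884 0.0088] [[0.382, 0.027, -0.003], [0.426, 0.18, 0.014]]
```

View pics/top0.png

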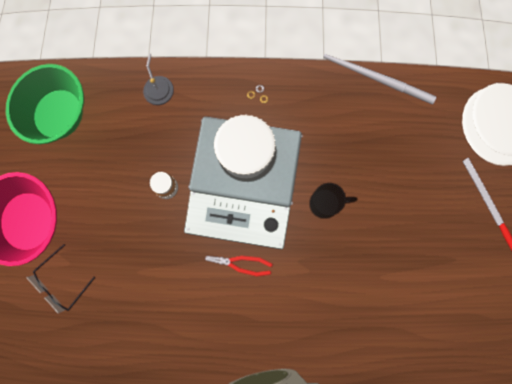

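View pics/scene0.png

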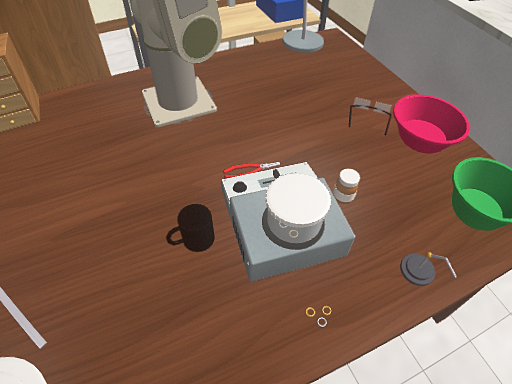

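The top view shows the deck at about u 188–290, v 195–245, with the lever cap near (230,218) and the power button near (271,225). Next I'll work out the pose and bring the wrist camera over it.

```bash
python3 - <<'E'
from h import *
d=np.load("top_d.npy")
for n,uv in dict(FL=(188,231),FR=(282,243),cap=(230,218),pw=(271,225),BL=(194,196),BR=(288,209)).items():
    print(n,world("top",uv,[d[uv[1],uv[0]]]).round(4))
# deck/housing points
v,u=np.mgrid[110:252,175:305]; m=d[v,u]>0
P=world("top",np.c_[u[m],v[m]],d[v,u][m])
h=P[(P[:,2]>.03)&(P[:,2]<.115)&(np.hypot(P[:,0]-.6,P[:,1]-.1)<.22)].astype(np.float32)
print(cv2.minAreaRect(h[:,:2]))
print(np.array(ctrl.calibration("wrist")["T_tool_cam"]).round(3), ctrl.calibration("wrist")["mtx"])
s=ctrl.read_state();R=np.array(s["orientation"])
print((R.T@(np.array([.42,.09,.30])-s["eef_pos"])*100).round(1))
E
```

```text
FL [[0.4841 0.2301 0.0486]]
FR [[ 0.4598 -0.0029  0.0503]]
cap [[0.5151 0.1244 0.0881]]
pw [[0.502  0.0255 0.0699]]
BL [[0.5695 0.2162 0.0664]]
BR [[ 0.5424 -0.0156  0.0664]]Traceback (most recent call last):
  File "<stdin>", line 9, in <module>
cv2.error: OpenCV(4.12.0) /io/opencv/modules/imgproc/src/convhull.cpp:143: error: (-215:Assertion failed) total >= 0 && (depth == CV_32F || depth == CV_32S) in function 'convexHull'
```

```bash
python3 - <<'E'
from h import *
d=np.load("top_d.npy")
v,u=np.mgrid[110:252,175:305]; m=d[v,u]>0
P=world("top",np.c_[u[m],v[m]],d[v,u][m])
h=P[(P[:,2]>.03)&(P[:,2]<.115)&(np.hypot(P[:,0]-.6,P[:,1]-.1)<.22)]
print(cv2.minAreaRect(np.ascontiguousarray(h[:,:2],dtype=np.float32)))
c=ctrl.calibration("wrist")
print(np.array(c["T_tool_cam"]).round(3), c["mtx"])
s=ctrl.read_state();R=np.array(s["orientation"])
print((R.T@(np.array([.44,.09,.30])-s["eef_pos"])*100).round(1))
E
```

```text
((0.6103609204292297, 0.12041610479354858), (0.29697754979133606, 0.29114821553230286), 81.98173522949219)
[[-0.001 -0.95  -0.312  0.081]
 [ 1.    -0.001  0.    -0.002]
 [-0.    -0.312  0.95  -0.126]
 [ 0.     0.     0.     1.   ]] [[338.88018213   0.         256.44751402]
 [  0.         338.88018213 191.52910759]
 [  0.           0.           1.        ]]
[ 44.5 -53.9  -5.2]
```

>>> {"name": "carry_out", "arguments": {
  "motion": [
    [[4, -4.5, 0], -10, 1],
    [[8, -9.5, 0], -20, 1],
    [[12, -14.3, 0], -30, 1],
    [[16, -19, 0], -40, 1],
    [[20, -23.8, 0], -50, 1],
    [[24, -28.6, 0], -60, 1],
    [[28, -33.3, 0], -70, 1],
    [[32, -38, 0.5], -80, 1],
    [[36, -42.9, 1], -90, 1],
    [[40, -47.6, 1.5], -100, 1],
    [[43, -51.2, 1.7], -110, 1],
    [[45.7, -54.4, 1.7], -120, 1]
  ],
  "newtons": 40
}}

```text
t: 2.3
eef_pos: [0.4499, 0.1012, 0.2313]
orientation: [[-0.764, 0.645, 0.0], [0.645, 0.764, 0.0], [-0.0, 0.0, -1.0]]
force: [0.3, -0.9, -0.0]
width: -0.001
gripper_force: 0.0
```

>>> {"name": "carry_out", "arguments": {
  "motion": [
    [[0, 0, 0], -10, 1],
    [[0, 0, 0], -20, 1],
    [[0, 0, 0], -30, 1],
    [[0, 0, 0], -34.7, 1],
    [[0, 0, 0], -34.7, 1],
    [[0, 0, 0], -34.7, 1]
  ]
}}

```text
t: 3.05
eef_pos: [0.4496, 0.0991, 0.2314]
orientation: [[-0.995, 0.104, 0.0], [0.104, 0.995, 0.0], [-0.0, 0.0, -1.0]]
force: [0.5, -0.4, 0.5]
width: -0.001
gripper_force: 0.0
```

```bash
cat > look.py <<'E'
import sys
from h import *
s=ctrl.read_state(); print("t",s["t"],"pos",np.array(s["eef_pos"]).round(4),"F",np.array(s["force"]).round(1),"w",round(s["width"],3)); print(np.array(s["orientation"]).round(3).tolist(),np.array(s["qpos"]).round(2))
im,d=ctrl.snapshot("wrist"); cv2.imwrite(f"pics/{sys.argv[1]}.png",im[...,::-1]); np.save(f"{sys.argv[1]}_d.npy",d)
for q in ("lever_cap","power_top","tumbler"):
    r=mask_pts(q,"wrist",d)
    if r: print(q,round(r[0],2),np.round(r[1]),np.round(np.median(r[2],0),4),np.round(np.percentile(r[2],[2,98],axis=0),3).tolist())
E
python3 look.py w1
```

```text
t 3.05 pos [0.4496 0.0991 0.2314] F [ 0.5 -0.4  0.5] w -0.001
[[-0.995, 0.104, 0.0], [0.104, 0.995, 0.0], [-0.0, 0.0, -1.0]] [ 0.11 -0.25  1.88  0.    1.51 -1.36]
lever_cap 0.91 [288. 231.  16.  32.] [0.512  0.1288 0.0877] [[0.502, 0.122, 0.066], [0.537, 0.136, 0.091]]
power_top 0.94 [176. 224.  28.  30.] [0.502  0.0313 0.0725] [[0.49, 0.018, 0.063], [0.515, 0.043, 0.076]]
tumbler 0.87 [136. 169. 274. 199.] [0.5072 0.1266 0.0596] [[0.452, -0.006, 0.018], [0.594, 0.231, 0.098]]
```

View pics/w1.png

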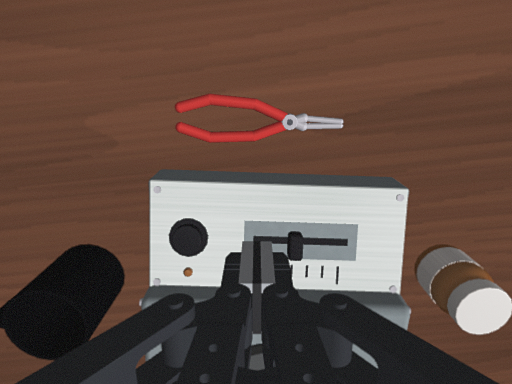

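The wrist view, with the robot side up, shows the pliers near (260,120), the button at (188,237) and the lever cap at (295,245). The slot runs to about (348,242), with the long off tick at (337,275) and the jar on the right. Next I'll fit the tumbler frame.

```bash
python3 - <<'E'
from h import *
d=np.load("w1_d.npy"); im=cv2.imread("pics/w1.png").astype(int)
g=im.min(2)
v,u=np.nonzero((g>150)&(d>0)); k=(u>140)&(u<415)&(v>175)&(v<300); u,v=u[k],v[k]
P=world("wrist",np.c_[u,v],d[v,u])
A=np.c_[P[:,:2],np.ones(len(P))]
for _ in range(3):
    c=np.linalg.lstsq(A,P[:,2],rcond=None)[0]; r=np.abs(A@c-P[:,2]); A,P=A[r<.003],P[r<.003]
print("plane",c, "slope deg",np.degrees(np.arctan(np.hypot(*c[:2]))),"dir",np.degrees(np.arctan2(c[1],c[0])))
(rc,rs,ra)=cv2.minAreaRect(np.ascontiguousarray(P[:,:2],dtype=np.float32)); print(rc,rs,ra, "z at centre",c@[*rc,1])
# slot pixels on plane
n=np.array([-c[0],-c[1],1]);n/=np.linalg.norm(n)
o=world("wrist",(256,192),[0.0])[0]
def onplane(uv):
    q=world("wrist",uv,np.ones(len(uv))); w=q-o
    t=(c[2]-n@o/n[2]*1.0)/ (w@n/n[2]); return o+w*t[:,None]
print("row242",[(x,int(g[242,x])) for x in range(300,362,2)])
print("row 240 left",[(x,int(g[240,x])) for x in range(240,262,2)])
for p in [(348,242),(337,275),(256,240)]: print(p,onplane(np.array([p,p]))[0].round(4))
b=(g<80);
E
```

```text
plane [ 0.20509801 -0.03039484 -0.04151188] slope deg 11.713620897236966 dir -8.429689788179997
(0.5152601599693298, 0.11454863101243973) (0.24485088884830475, 0.10105474293231964) 81.94813537597656 z at centre 0.06068526266966868
row242 [(300, 35), (302, 41), (304, 41), (306, 37), (308, 39), (310, 40), (312, 39), (314, 39), (316, 36), (318, 41), (320, 38), (322, 35), (324, 38), (326, 39), (328, 36), (330, 30), (332, 39), (334, 38), (336, 35), (338, 39), (340, 38), (342, 41), (344, 39), (346, 35), (348, 137), (350, 140), (352, 138), (354, 138), (356, 142), (358, 217), (360, 214)]
row 240 left [(240, 220), (242, 226), (244, 143), (246, 138), (248, 138), (250, 138), (252, 140), (254, 35), (256, 39), (258, 41), (260, 37)]
(348, 242) [0.5269 0.182  0.061 ]
(337, 275) [0.5578 0.169  0.0678]
(256, 240) [0.5154 0.094  0.0613]
```

>>> {"name": "carry_out", "arguments": {
  "motion": [
    [[-3, -0.4, 0], 2, 1],
    [[-6, -0.8, 0], 2, 1],
    [[-6, -0.8, 4], 2, 1],
    [[-6, -0.8, 8], 2, 1],
    [[-6, -0.8, 11], 2, 1],
    [[-6, -0.8, 12.5], 2, 1],
    [[-6, -0.8, 13.5], 2, 1],
    [[-6, -0.8, 13.9], 2, 1],
    [[-6, -0.8, 13.9], 2, 1]
  ]
}}

```text
t: 4.38
eef_pos: [0.5091, 0.085, 0.093]
orientation: [[-0.991, 0.137, 0.001], [0.137, 0.991, 0.0], [-0.001, 0.0, -1.0]]
force: [0.1, -0.3, -0.1]
width: 0.001
gripper_force: 0.0
```

```bash
python3 look.py w2
```

```text
t 4.375 pos [0.5091 0.085  0.093 ] F [ 0.1 -0.3 -0.1] w 0.001
[[-0.991, 0.137, 0.001], [0.137, 0.991, 0.0], [-0.001, 0.0, -1.0]] [ 0.07  0.04  1.88  0.    1.22 -1.37]
lever_cap 0.83 [332. 235.  33.  61.] [0.5117 0.1278 0.088 ] [[0.503, 0.122, 0.074], [0.524, 0.135, 0.092]]
power_top 0.68 [111. 226.  61.  58.] [0.5021 0.0318 0.0727] [[0.491, 0.018, 0.063], [0.515, 0.044, 0.076]]
tumbler 0.61 [ 66. 134. 446. 249.] [0.5008 0.1204 0.0583] [[0.454, -0.003, 0.025], [0.575, 0.214, 0.088]]
```

View pics/w2.png

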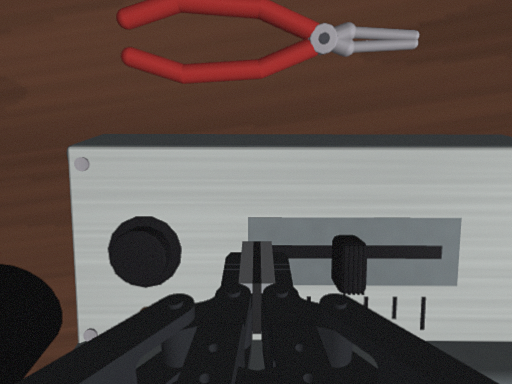

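>>> {"name": "carry_out", "arguments": {
  "motion": [
    [[0, 1.0, 0], 0, 1],
    [[0, 2.0, 0], 0, 1],
    [[0, 2.6, 0], 0, 1],
    [[0, 3.0, 0], 0, 1],
    [[0, 3.3, 0], 0, 1],
    [[0, 3.6, 0], 0, 1],
    [[0, 3.9, 0], 0, 1],
    [[0, 4.2, 0], 0, 1],
    [[0, 4.5, 0], 0, 1],
    [[0, 4.5, 0], 0, 1]
  ]
}}

```text
t: 5.82
eef_pos: [0.5148, 0.13, 0.0923]
orientation: [[-0.991, 0.137, 0.0], [0.137, 0.991, 0.001], [-0.0, 0.001, -1.0]]
force: [-0.5, -0.3, -0.2]
width: 0.001
gripper_force: 0.0
```

```bash
python3 look.py w3
```

```text
t 5.825 pos [0.5148 0.13   0.0923] F [-0.5 -0.3 -0.2] w 0.001
[[-0.991, 0.137, 0.0], [0.137, 0.991, 0.001], [-0.0, 0.001, -1.0]] [ 0.15  0.08  1.84  0.    1.22 -1.28]
power_top 0.7 [ 18. 227.  64.  64.] [0.5022 0.0325 0.0724] [[0.491, 0.018, 0.062], [0.516, 0.043, 0.076]]
tumbler 0.73 [  0. 134. 463. 249.] [0.5027 0.1081 0.0583] [[0.455, 0.003, 0.025], [0.566, 0.232, 0.087]]
```

>>> {"name": "carry_out", "arguments": {
  "motion": [
    [[0, 0.3, 0], 0, 1],
    [[0, 0.6, 0], 0, 1],
    [[0, 0.9, 0], 0, 1],
    [[0, 1.2, 0], 0, 1],
    [[0, 1.5, 0], 0, 1],
    [[0, 1.8, 0], 0, 1],
    [[0, 2.1, 0], 0, 1],
    [[0, 2.35, 0], 0, 1],
    [[0, 2.6, 0], 0, 1],
    [[0, 2.8, 0], 0, 1],
    [[0, 2.8, 0], 0, 1]
  ]
}}

```text
t: 7.4
eef_pos: [0.5179, 0.153, 0.0922]
orientation: [[-0.99, 0.138, -0.002], [0.138, 0.99, -0.008], [0.001, -0.008, -1.0]]
force: [-5.6, -22.6, 9.0]
width: -0.001
gripper_force: 12.0
```

```bash
python3 look.py w4
```

```text
t 7.4 pos [0.5179 0.153  0.0922] F [ -5.6 -22.6   9. ] w -0.001
[[-0.99, 0.138, -0.002], [0.138, 0.99, -0.008], [0.001, -0.008, -1.0]] [ 0.2   0.11  1.81 -0.01  1.23 -1.23]
lever_cap 0.93 [285. 239.  30.  59.] [0.5158 0.175  0.088 ] [[0.509, 0.169, 0.074], [0.529, 0.181, 0.091]]
power_top 0.96 [  5. 229.  31.  61.] [0.5033 0.0393 0.0714] [[0.491, 0.031, 0.062], [0.516, 0.044, 0.075]]
tumbler 0.88 [  0. 133. 422. 250.] [0.5039 0.1166 0.0581] [[0.458, 0.026, 0.024], [0.558, 0.233, 0.087]]
```

View pics/w4.png

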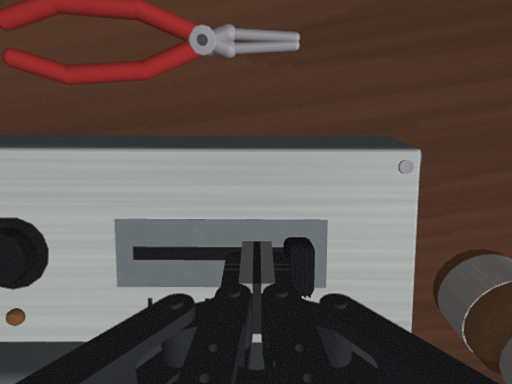

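The view shows the cap at the off end, (300,265), and a network fix puts it at tumbler y = +60 mm. I'll back off, then hover over the button.

>>> {"name": "carry_out", "arguments": {
  "motion": [
    [[0, -0.8, 0], 0, 1],
    [[0, -2, 0], 0, 1],
    [[0, -2, -3], 0, 1],
    [[0, -5, -4], 0, 1],
    [[0.4, -9, -4], 0, 1],
    [[0.8, -12.8, -4], 0, 1],
    [[0.8, -12.8, -2], 0, 1],
    [[0.8, -12.8, -0.3], 0, 1],
    [[0.8, -12.8, -0.3], 0, 1]
  ]
}}

```text
t: 8.72
eef_pos: [0.4915, 0.0319, 0.0934]
orientation: [[-0.991, 0.137, -0.004], [0.137, 0.991, 0.0], [0.004, -0.0, -1.0]]
force: [-0.3, 0.5, 0.5]
width: -0.001
gripper_force: 0.0
```

```bash
python3 look.py w5
```

```text
t 8.725 pos [0.4915 0.0319 0.0934] F [-0.3  0.5  0.5] w -0.001
[[-0.991, 0.137, -0.004], [0.137, 0.991, 0.0], [0.004, -0.0, -1.0]] [-0.04 -0.02  1.94  0.    1.23 -1.47]
tumbler 0.88 [177. 150. 335. 232.] [0.4948 0.0991 0.0595] [[0.454, -0.001, 0.023], [0.57, 0.164, 0.076]]
```

View pics/w5.png

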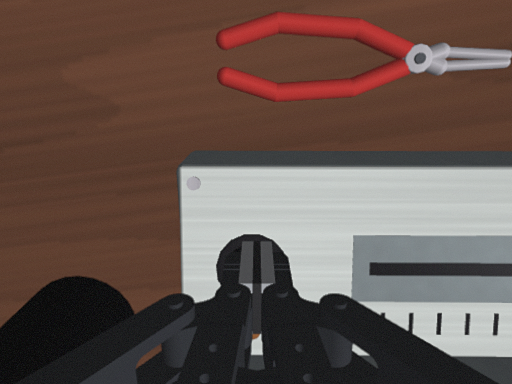

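The tip is over the button (disc around (254,270)) and the lever is out of the way, so I'll press.

>>> {"name": "carry_out", "arguments": {
  "motion": [
    [[0, 0, 0.4], 0, 1],
    [[0, 0, 0.7], 0, 1],
    [[0, 0, 0.9], 0, 1],
    [[0, 0, 1.1], 0, 1],
    [[0, 0, 1.25], 0, 1],
    [[0, 0, 1.25], 0, 1]
  ]
}}

```text
t: 9.68
eef_pos: [0.4935, 0.0315, 0.0832]
orientation: [[-0.991, 0.137, 0.001], [0.137, 0.991, -0.0], [-0.001, 0.0, -1.0]]
force: [1.8, -0.5, 5.1]
width: -0.003
gripper_force: 2.3
```

>>> {"name": "carry_out", "arguments": {
  "motion": [
    [[0, 0, 0.2], 0, 1],
    [[0, 0, 0.4], 0, 1],
    [[0, 0, 0.4], 0, 1]
  ]
}}

```text
t: 10.05
eef_pos: [0.494, 0.0316, 0.0822]
orientation: [[-0.991, 0.137, 0.002], [0.137, 0.991, -0.0], [-0.002, 0.0, -1.0]]
force: [-13.1, 1.0, 34.0]
width: 0.001
gripper_force: 18.3
```

>>> {"name": "carry_out", "arguments": {
  "motion": [
    [[0, 0, -1], 0, 1],
    [[0, 0, -5.5], 0, 1],
    [[-0.3, 5, -6], 0, 1],
    [[-0.7, 10, -6], 0, 1],
    [[-0.7, 15, -6], 0, 1],
    [[-0.7, 18.5, -6], 0, 1],
    [[-0.7, 18.5, -6], 0, 1]
  ]
}}

```text
t: 10.92
eef_pos: [0.5244, 0.2158, 0.1377]
orientation: [[-0.991, 0.134, -0.002], [0.134, 0.991, -0.0], [0.002, -0.001, -1.0]]
force: [0.1, -0.2, -0.2]
width: -0.001
gripper_force: 0.0
```

```bash
python3 look.py w6; python3 - <<'E'
from h import *
im,d=ctrl.snapshot("top"); 
r=mask_pts("power_top","top",d); print(r[:2],np.median(r[2],0)) if r else None
E
```

```text
t 10.925 pos [0.5244 0.2158 0.1377] F [ 0.1 -0.2 -0.2] w -0.001
[[-0.991, 0.134, -0.002], [0.134, 0.991, -0.0], [0.002, -0.001, -1.0]] [ 0.3   0.12  1.7   0.    1.32 -1.14]
lever_cap 0.79 [170. 209.  26.  44.] [0.5189 0.1737 0.0881] [[0.509, 0.166, 0.076], [0.53, 0.179, 0.092]]
tumbler 0.65 [  0. 126. 291. 255.] [0.5203 0.1245 0.062 ] [[0.463, 0.052, 0.029], [0.59, 0.231, 0.099]]
(0.51, [264.9, 218.3, 13.4, 12.2]) [0.50242282 0.02759469 0.06651248]
```

View pics/w6.png

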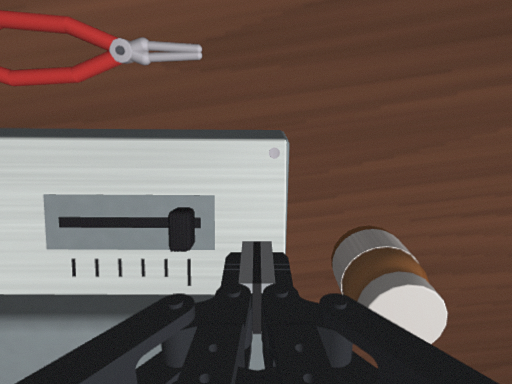

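The cap sits at off beside the long tick, (181,228). The button top has dropped about 6 mm, so it's in. Now I'll descend to the left of the cap and push one click.

>>> {"name": "carry_out", "arguments": {
  "motion": [
    [[0, 0, 2], 0, 1],
    [[0, 0, 3.5], 0, 1],
    [[0, 0, 4.5], 0, 1],
    [[0, -0.7, 4.5], 0, 1],
    [[0, -1.4, 4.5], 0, 1],
    [[0, -1.8, 4.5], 0, 1],
    [[0, -2.1, 4.5], 0, 1],
    [[0, -2.4, 4.5], 0, 1],
    [[0, -2.7, 4.5], 0, 1],
    [[0, -2.95, 4.5], 0, 1],
    [[0, -2.95, 4.5], 0, 1]
  ]
}}

```text
t: 12.6
eef_pos: [0.5212, 0.1842, 0.0937]
orientation: [[-0.991, 0.137, -0.0], [0.137, 0.991, -0.001], [0.0, -0.001, -1.0]]
force: [-0.3, 0.1, -0.8]
width: -0.001
gripper_force: 0.0
```

```bash
cat >> look.py <<'E'
    if r: q=np.median(r[2][:,:2],0)-[.5153,.1145]; print("  tumbler y",round(float(q@[.139,.990]),4))
q=np.array(s["eef_pos"])[:2]-[.5153,.1145]; print("TCP y",round(float(q@[.139,.990]),4),"x",round(float(q@[.990,-.139]),4))
E
python3 look.py w7
```

```text
t 12.6 pos [0.5212 0.1842 0.0937] F [-0.3  0.1 -0.8] w -0.001
[[-0.991, 0.137, -0.0], [0.137, 0.991, -0.001], [0.0, -0.001, -1.0]] [ 0.25  0.13  1.78 -0.    1.23 -1.19]
lever_cap 0.94 [199. 239.  32.  61.] [0.5149 0.167  0.0879] [[0.508, 0.161, 0.074], [0.528, 0.174, 0.091]]
  tumbler y 0.0519
tumbler 0.68 [  0. 135. 358. 249.] [0.5057 0.1296 0.0577] [[0.461, 0.055, 0.024], [0.559, 0.234, 0.088]]
  tumbler y 0.0136
TCP y 0.0698 x -0.0039
```

>>> {"name": "carry_out", "arguments": {
  "motion": [
    [[0, -0.15, 0], 0, 1],
    [[0, -0.15, 0], 0, 1]
  ]
}}

```text
t: 13.05
eef_pos: [0.521, 0.183, 0.0937]
orientation: [[-0.991, 0.137, -0.0], [0.137, 0.991, -0.0], [0.0, -0.0, -1.0]]
force: [-0.0, -0.1, 0.1]
width: -0.0
gripper_force: 0.0
```

```bash
python3 look.py w8
```

```text
t 13.05 pos [0.521  0.183  0.0937] F [-0.  -0.1  0.1] w -0.0
[[-0.991, 0.137, -0.0], [0.137, 0.991, -0.0], [0.0, -0.0, -1.0]] [ 0.25  0.13  1.78 -0.    1.23 -1.19]
lever_cap 0.67 [198. 240.  29.  57.] [0.5155 0.1649 0.0881] [[0.508, 0.158, 0.074], [0.528, 0.172, 0.092]]
  tumbler y 0.05
tumbler 0.83 [  0. 138. 360. 243.] [0.5059 0.1288 0.058 ] [[0.461, 0.053, 0.023], [0.559, 0.234, 0.088]]
  tumbler y 0.0129
TCP y 0.0686 x -0.0039
```

View pics/w8.png

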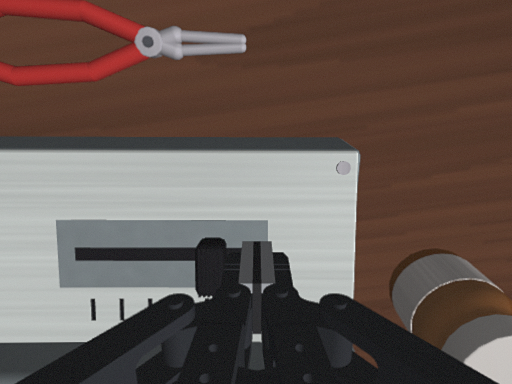

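The cap at px 196–227 is touching the finger, at a lever position of about 9–10 mm, near the first crest. I'll continue in small steps.

>>> {"name": "carry_out", "arguments": {
  "motion": [
    [[0, -0.2, 0], 0, 1],
    [[0, -0.2, 0], 0, 1],
    [[0, -0.2, 0], 0, 1]
  ]
}}

```text
t: 13.62
eef_pos: [0.5208, 0.1812, 0.0938]
orientation: [[-0.991, 0.137, 0.0], [0.137, 0.991, 0.0], [-0.0, 0.0, -1.0]]
force: [0.0, -1.0, 0.0]
width: 0.002
gripper_force: 0.0
```

```bash
python3 look.py w9
```

```text
t 13.625 pos [0.5208 0.1812 0.0938] F [ 0. -1.  0.] w 0.002
[[-0.991, 0.137, 0.0], [0.137, 0.991, 0.0], [-0.0, 0.0, -1.0]] [ 0.24  0.13  1.78  0.    1.23 -1.19]
lever_cap 0.81 [189. 238.  32.  63.] [0.5159 0.1606 0.0879] [[0.507, 0.153, 0.073], [0.528, 0.166, 0.092]]
  tumbler y 0.0457
tumbler 0.87 [  0. 138. 364. 244.] [0.5057 0.1277 0.0579] [[0.461, 0.051, 0.024], [0.559, 0.234, 0.088]]
  tumbler y 0.0118
TCP y 0.0668 x -0.0038
```

First click (cap at 45.7 mm, i.e. lever at 15 mm). The second click is the same state 15 mm further on.

>>> {"name": "carry_out", "arguments": {
  "motion": [
    [[0, -0.3, 0], 0, 1],
    [[0, -0.6, 0], 0, 1],
    [[0, -0.8, 0], 0, 1],
    [[0, -1.0, 0], 0, 1],
    [[0, -1.2, 0], 0, 1],
    [[0, -1.35, 0], 0, 1],
    [[0, -1.5, 0], 0, 1],
    [[0, -1.5, 0], 0, 1],
    [[0, -1.5, 0], 0, 1]
  ]
}}

```text
t: 14.95
eef_pos: [0.5188, 0.1663, 0.0938]
orientation: [[-0.991, 0.137, 0.0], [0.137, 0.991, -0.0], [-0.0, -0.0, -1.0]]
force: [0.0, 0.8, -0.3]
width: 0.001
gripper_force: 0.0
```

```bash
python3 look.py w10
```

```text
t 14.95 pos [0.5188 0.1663 0.0938] F [ 0.   0.8 -0.3] w 0.001
[[-0.991, 0.137, 0.0], [0.137, 0.991, -0.0], [-0.0, -0.0, -1.0]] [ 0.22  0.11  1.8  -0.    1.23 -1.22]
lever_cap 0.57 [189. 237.  32.  60.] [0.5137 0.1457 0.0879] [[0.505, 0.138, 0.072], [0.526, 0.152, 0.092]]
  tumbler y 0.0307
power_top 0.77 [  3. 237.   6.  41.] [0.5061 0.0422 0.0659] [[0.497, 0.038, 0.062], [0.516, 0.044, 0.069]]
  tumbler y -0.0728
tumbler 0.6 [  0. 135. 390. 246.] [0.5047 0.1214 0.058 ] [[0.459, 0.038, 0.023], [0.557, 0.233, 0.088]]
  tumbler y 0.0054
TCP y 0.0517 x -0.0037
```

Second notch (cap y 30.7 mm). Now the third, by the same step.

>>> {"name": "carry_out", "arguments": {
  "motion": [
    [[0, -0.3, 0], 0, 1],
    [[0, -0.6, 0], 0, 1],
    [[0, -0.8, 0], 0, 1],
    [[0, -1.0, 0], 0, 1],
    [[0, -1.2, 0], 0, 1],
    [[0, -1.35, 0], 0, 1],
    [[0, -1.5, 0], 0, 1],
    [[0, -1.5, 0], 0, 1],
    [[0, -1.5, 0], 0, 1]
  ]
}}

```text
t: 16.27
eef_pos: [0.5167, 0.1514, 0.0938]
orientation: [[-0.991, 0.137, -0.0], [0.137, 0.991, -0.0], [-0.0, -0.0, -1.0]]
force: [-0.2, -0.1, -0.8]
width: -0.002
gripper_force: 0.0
```

```bash
python3 look.py w11
```

```text
t 16.275 pos [0.5167 0.1514 0.0938] F [-0.2 -0.1 -0.8] w -0.002
[[-0.991, 0.137, -0.0], [0.137, 0.991, -0.0], [-0.0, -0.0, -1.0]] [ 0.19  0.1   1.82 -0.    1.23 -1.24]
lever_cap 0.62 [189. 239.  34.  57.] [0.5116 0.131  0.0879] [[0.503, 0.124, 0.074], [0.523, 0.137, 0.092]]
  tumbler y 0.0158
power_top 0.91 [  3. 228.  39.  56.] [0.5045 0.0347 0.0667] [[0.492, 0.025, 0.062], [0.517, 0.044, 0.07]]
  tumbler y -0.0805
tumbler 0.8 [  0. 134. 422. 248.] [0.5036 0.1151 0.0581] [[0.457, 0.024, 0.024], [0.56, 0.233, 0.088]]
  tumbler y -0.0011
TCP y 0.0367 x -0.0037
```

Third notch (cap y 15.8 mm, lever about 45 mm). I'll back off left, lift, and verify.

>>> {"name": "carry_out", "arguments": {
  "motion": [
    [[0, 1, 0], 0, 1],
    [[0, 2, 0], 0, 1],
    [[0, 2, -4], 0, 1],
    [[0, 2, -8], 0, 1],
    [[3, 2, -12], 0, 1],
    [[6, 2, -14], 0, 1],
    [[6, 2, -14], 0, 1],
    [[6, 2, -14], 0, 1]
  ]
}}

```text
t: 17.48
eef_pos: [0.4602, 0.1799, 0.2334]
orientation: [[-0.991, 0.137, 0.0], [0.137, 0.991, -0.0], [-0.0, -0.0, -1.0]]
force: [0.6, 0.2, 0.1]
width: -0.001
gripper_force: 0.0
```

```bash
python3 look.py w12
```

```text
t 17.475 pos [0.4602 0.1799 0.2334] F [0.6 0.2 0.1] w -0.001
[[-0.991, 0.137, 0.0], [0.137, 0.991, -0.0], [-0.0, -0.0, -1.0]] [ 0.27 -0.15  1.8  -0.    1.5  -1.16]
lever_cap 0.91 [200. 230.  16.  30.] [0.5116 0.1305 0.0871] [[0.502, 0.123, 0.074], [0.524, 0.136, 0.091]]
  tumbler y 0.0153
power_top 0.63 [ 92. 225.  28.  31.] [0.5027 0.0302 0.0659] [[0.491, 0.017, 0.062], [0.515, 0.043, 0.069]]
  tumbler y -0.0852
tumbler 0.77 [ 55. 171. 270. 200.] [0.5112 0.0901 0.0599] [[0.452, -0.009, 0.018], [0.598, 0.231, 0.098]]
  tumbler y -0.0247
TCP y 0.0571 x -0.0636
```

View pics/w12.png

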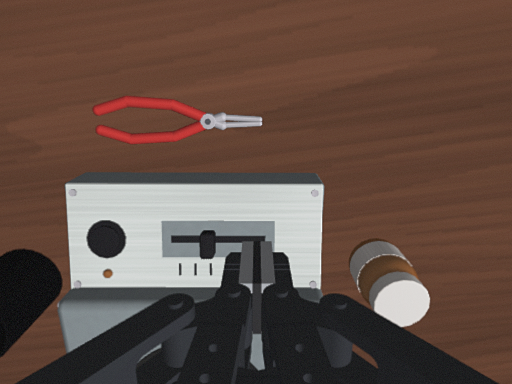

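The cap at (208,243) lines up with the third tick (211,268), the button is in at (106,239), and everything else is in place.

```bash
python3 -c "
from cell import ctrl
print(ctrl.hand_in())"
```

```text
the job is handed in; nothing more can be done
None
```

The job is handed in: I slid the lever back to off, pushed the power button in so it stayed, then clicked the lever up to the third notch, where the last picture shows it; it was never seen past that notch, though I pushed on the off stop (about 23 N) and the bottomed button (about 34 N) harder than needed.

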